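# Ready the bench machine with its setting key

## Robot

A 6-joint arm with a two-finger parallel gripper is mounted at the origin on the work surface. World frame = base frame: x ahead of the robot, y to its left, z up, the work surface at z = 0. Lengths are in mm, angles in rad, forces in N, time in s.
With the tool pointing down it reaches from about 325 to 775 mm from the base axis. Payload 5.5 kg.
Tool frame: the origin (TCP) lies at the very end of the fingers, on their centre line; the grasp point (between the pads) lies 19 mm behind it; z points along the fingers, y is the line along which they close (so a half turn about z gives the same grasp; the last joint's range is limited). The gripper opens to 85 mm and grips with 20 to 120 N. Pads are 22 mm wide; open, the fingers measure 114 mm over their backs; the gripper's body (76 mm by 85 mm) begins 54 mm behind the grasp point. The pads swing forward as they close: fully open they stand 13 mm farther back than shut.
Start: joints at [-1.233, 0.091, 1.231, -0, 1.82, -0.057], TCP at [230.775, -553.858, 194.875] pointing down, gripper open.
Joint ranges: [-2.87, 2.87], [-0.86, 2.18], [0.17, 2.46], [-1.51, 4.65], [0.06, 2.69], [-2.65, 2.65]. Speed limits (rad/s): [2.57, 2.57, 3.01, 3.14, 3.14, 3.14].

## Interface

Orientations are given as a unit quaternion [w, x, y, z].
In Python, from station import sensors, cams, ctrl gives the robot as it stands.
- The arm moves only by the tool servo_tool, never from a script. Its argument "deltas" is a list of rows, each a list of 3 entries, a list of its own where there are three numbers: the shift along the tool's x, y, z in cm, then the turn, a rotation vector about the tool's x, y, z in degrees, then the closure, from -1 (fully open) to 1 (shut). A call has 1 to 8 rows; each row shifts and turns the commanded pose from where the row before left it, along the tool's axes as they then stand; what a row does not reach is not made up. A row lasts 1/8 s, in which the tool goes at most 62.5 mm and 10.7 degrees, less where a joint would pass 70% of its speed; a pose out of reach is approached as far as the arm can. A call with a gripper value outside its range is refused whole. The fingers move at their own pace and stop on an object; "squeeze" is the grip in N (left out, the last holds). Time passes only in rows, so rows that do not move let the fingers close. It gives the time, the measured TCP pose, the force, the opening and the grip force at its end, in the units of the state.
- sensors.state(): the state, without advancing time (a new reading comes with each control period).
- cams.capture(name): name is "side" or "top" or "wrist"; returns the picture (480x640x3 uint8, red, green, blue); there is no depth.
- cams.camera_params(name): a dict with "mtx" (3x3 intrinsics, pixels), "R" (3x3) and "t" (3): a world point X has camera coordinates R X + t. Camera axes: x right, y down, z forward; pixel columns grow to the right and rows downward; lengths in mm; the calibration is good to about 2 mm. A picture is of the moment at which its call begins: read the wrist's pose just before it. camera_params takes no time and is no camera call; for the wrist camera it gives the pose at the moment of the call.
- ctrl.finish_job(): hands the job in; it is judged then, once.
The state is a dict: "clock": time; "joint_positions": joint angles; "qd": joint speeds; "tau": joint torques, N m; "tool_pos": TCP position; "orientation": TCP orientation; "wrist_force": force on the tool from outside, world axes, zero at the start; "moment": the same for the moment, N m; "opening": finger opening in mm; "grip_force": force on a finger pad.
Only numpy, scipy, OpenCV 4.12 (cv2) and the standard library are available. Lean on these libraries where they do the work, as an engineer would, in place of code of your own. Each camera call takes 0.05 s, during which the arm holds its last target. There are 200 camera calls.

## Task

Make the bench machine ready to run: take the flat steel setting key out of its stand, push it fully home into the slotted cylinder on the console's sloping face and turn it clockwise as far as it goes. Then pull the black stop knob beside it out to its stop. Leave the key in the turned cylinder and the knob out, and leave the wrench, the parts bin and the gauge where they are.

Things in the scene. Friction and masses are not known exactly. Their poses are not given: they have to be found in the camera images.
- key: loose flat steel key 106 mm long, 160 g, upright in its stand, bow up. Origin: centre of the blade's lower end; z to the bow, x width, y thickness; same when turned half round z. Blade 30 (x) by 10 mm (y), z 0-45, its last 13 mm stepped down to 22 x 5; shoulder 40 x 20 mm, z 45-54, rests on the stand's top; flat bow (grip) 50 (x) by 12 mm (y), z 54-106, with a dark round spot
- key_shoulder (a point): point on the key's axis in the underside of its shoulder, 45 mm from the blade's end; axes as the key's. When the key is fully home this point meets lock_mouth
- key_grip (a point): middle of the key's bow, 82 mm from the blade's end (24 mm short of the bow's far end); axes as the key's. Pinch here across y (12 mm)
- key_stand: fixed aluminium block 80 x 80 x 55 mm that holds the key in a 33 x 13 mm slot, 48 mm deep; origin at the centre of its underside on the bench, z up, slot long along x. The wrench stands in a block of the same size; which block stands where varies
- console: fixed cream cast console, foot 190 (x) by 270 mm (y). Origin: centre of its underside; z up, front to its -x. Its 130 x 250 mm upper face slopes 25 degrees: outward normal (-0.423, 0, 0.906) in its frame. The lock cylinder stands 12 mm proud of the face, 58 mm to -y of the middle; the stop knob is 62 mm to +y. Casting's top edge about 140 mm high
- lock_mouth (a point): centre of the slot's mouth in the end of the steel lock cylinder (64 mm across, in a flat 94 mm steel ring). z: the cylinder's axis, outward, 25 degrees from vertical; x: the slot's long direction, y its short one; both turn with it. Slot 33 x 13 mm, 50 mm deep, edges chamfered 2 mm; the key enters either way round
- lock (a joint): turn of the lock cylinder in rad, growing clockwise as seen looking onto the face; starts between 0.15 and 0.5, stop at 1.57 (at 0 the slot's long x points up the slope, at 1.57 along the console's y). Stays where it is left; drag about 0.15 N m
- stop_grip (a point): centre of the black stop knob's cap, on its axis, at the height to grip. z is the axis, outward, 25 degrees from vertical. The cap is a round 40 mm across and 30 mm thick, from 14 mm below this point to 16 mm above it; when pushed in, this point is 34 mm off the console's face, with a black collar 52 mm across and 10 mm high below the cap
- stop (a joint): how far the stop knob is pulled out along its axis, m: starts at 0 to 0.004, stop at 0.022. Sprung and stiff: needs about 5 to 8 N and stays where it is left
- wrench: bystander: loose T-handled round socket wrench, round bar handle 100 mm long and 14 mm thick, 105 mm tall, upright in the other stand; origin at its lower end, z up, handle along x
- bin: bystander: loose clear plastic parts bin 100 x 130 x 60 mm, origin at the centre of its underside, z up
- gauge: bystander: loose turned steel plug gauge, foot 60 mm across, 55 mm high, origin at the centre of its underside, z up
There are look-alikes about, which are no part of the job. What is shaped like the key but yellow is not meant.

How it is judged (in metres and radians):
On the way, in this order (a step that is already met when the one before it is completed fails the run):
1. the key is fully home in the slotted cylinder, which has not yet been turned (below 0.8 rad) (z of key_shoulder in the frame of lock_mouth between -0.005 and 0.005 m and x of key_shoulder in the frame of lock_mouth between -0.005 and 0.005 m and y of key_shoulder in the frame of lock_mouth between -0.005 and 0.005 m and angle between the z axis of key and the z axis of lock_mouth, either way round below 0.14 rad and value of joint lock below 0.8 rad), for 0.1 s.
2. the cylinder has been turned clockwise to its stop (above 1.40 rad) with the key home (z of key_shoulder in the frame of lock_mouth between -0.005 and 0.005 m and x of key_shoulder in the frame of lock_mouth between -0.005 and 0.005 m and y of key_shoulder in the frame of lock_mouth between -0.005 and 0.005 m and angle between the z axis of key and the z axis of lock_mouth, either way round below 0.14 rad and value of joint lock above 1.4 rad), for 0.1 s.
3. the stop knob has been pulled out to its stop (above 18 mm) (value of joint lock above 1.4 rad and value of joint stop above 0.018 m), for 0.1 s.
At the end, for the whole second after the job is handed in: The key sits in the lock cylinder at rest, its shoulder within 5 mm of the slot's mouth along each axis and its axis within 0.14 rad of the cylinder's; the cylinder is turned past 1.40 rad (stop at 1.57); the stop knob is out by more than 18 mm (stop at 22) (all of step 3 and z of key_shoulder in the frame of lock_mouth between -0.005 and 0.005 m and x of key_shoulder in the frame of lock_mouth between -0.005 and 0.005 m and y of key_shoulder in the frame of lock_mouth between -0.005 and 0.005 m and angle between the z axis of key and the z axis of lock_mouth, either way round below 0.14 rad and linear speed of key below 0.02 m/s); the robot touches nothing.
It fails at once if the wrench is shifted by more than 30 mm or tipped by more than 0.3 rad (distance of wrench from where it was at the start of the episode above 0.03 m or angle between wrench's own z axis and vertical above 0.3 rad).
It fails at once if the parts bin is shifted by more than 30 mm or tipped by more than 0.3 rad (distance of bin from where it was at the start of the episode above 0.03 m or angle between bin's own z axis and vertical above 0.3 rad).
It fails at once if the plug gauge is shifted by more than 30 mm or tipped by more than 0.3 rad (distance of gauge from where it was at the start of the episode above 0.03 m or angle between gauge's own z axis and vertical above 0.3 rad).
It also fails if it takes over 64 s, if anything falls off the work surface, if the arm or the gripper's body presses on something with over 40 N, if the wrist force passes 120 N, or if a joint passes its speed limit or range.

## Working session

There is one attempt and no reset: what is moved stays moved. The work goes in short steps, Python scripts to look and compute and a tool call to move; the robot and the scene stay as the last step left them, time stands still between calls to the robot, and variables do not carry over. Pictures are saved under pics/ and viewed, at most 10 in all, crops included, and the job is handed in when it is done.

Besides the shell and the picture viewer there is one more tool, called after "Emit:" as name(argument=value, ...) on one line, values as JSON. servo_tool: Moves the arm, as the interface text tells. Its arguments: {"type":"object","properties":{"deltas":{"type":"array","items":{"type":"array"}},"squeeze":{"type":"number"}},"required":["deltas"]}

```bash
mkdir -p pics; ls; cat > h.py <<'E'
import numpy as np, cv2, json
from station import sensors, cams, ctrl
def cap(n,f):
    p=cams.camera_params(n); im=cams.capture(n)
    cv2.imwrite(f'pics/{f}.png',im[:,:,::-1]); np.savez(f'pics/{f}.npz',**{k:np.array(p[k]) for k in('mtx','R','t')}); return im
def P(f):
    d=np.load(f'pics/{f}.npz'); return d['mtx'],d['R'],d['t'].ravel()
def proj(f,X):
    K,R,t=P(f); x=(np.atleast_2d(X)@R.T+t)@K.T; return x[:,:2]/x[:,2:]
def onz(f,px,z):
    K,R,t=P(f); c=-R.T@t; d=(np.c_[np.atleast_2d(px),np.ones(len(np.atleast_2d(px)))]@np.linalg.inv(K).T)@R
    return c+d*((z-c[2])/d[:,2])[:,None]
E
python3 - <<'E'
from h import *
a=cap('top','top0'); b=cap('side','side0')
for f in('top0','side0'):
    K,R,t=P(f); print(f,K.round(1).tolist(),(-R.T@t).round(),R.round(3).tolist())
print(sensors.state())
E
```

```text
pics
top0 [[537.6, 0.0, 326.3], [0.0, 537.6, 239.3], [0.0, 0.0, 1.0]] [ 486.   13. 1449.] [[-0.015, -1.0, 0.004], [-0.999, 0.015, -0.045], [0.045, -0.005, -0.999]]
side0 [[558.7, 0.0, 316.9], [0.0, 558.7, 240.8], [0.0, 0.0, 1.0]] [ 381. 1041.  892.] [[-0.984, -0.177, 0.018], [-0.122, 0.594, -0.795], [0.13, -0.785, -0.606]]
{'clock': 0.1, 'joint_positions': array([-1.23267879e+00,  9.18175081e-02,  1.23182148e+00,  2.34066686e-05,
        1.81980420e+00, -5.66925699e-02]), 'qd': array([ 0.00208735, -0.00176814, -0.00349387, -0.00049741,  0.00129857,
       -0.00076889]), 'tau': array([ 3.81656297e-03, -4.60214424e+01, -4.19220257e+01,  8.37637594e-05,
        1.05669544e-02, -2.82621052e-06]), 'tool_pos': array([ 230.67885979, -553.5209905 ,  193.8120583 ]), 'orientation': array([-9.17714181e-04,  9.80577830e-01,  1.96128179e-01, -1.18534644e-04]), 'wrist_force': array([ 0.60669078, -0.76488159,  0.51005697]), 'moment': array([0.02767044, 0.04055483, 0.01517226]), 'grip_force': 0.0, 'opening': 85.2821545190428}
```

View pics/top0.png

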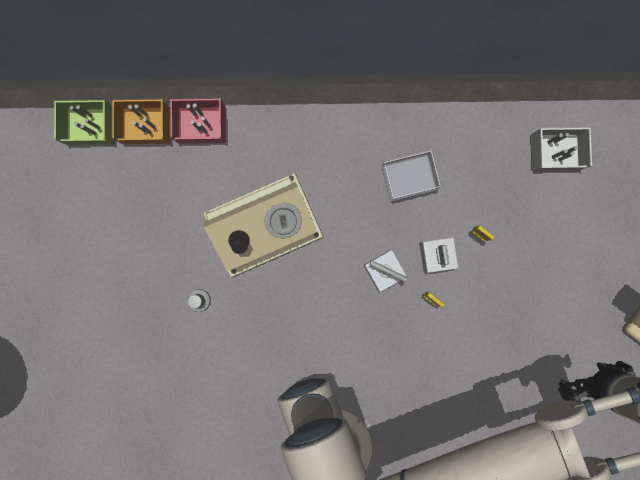

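View pics/side0.png

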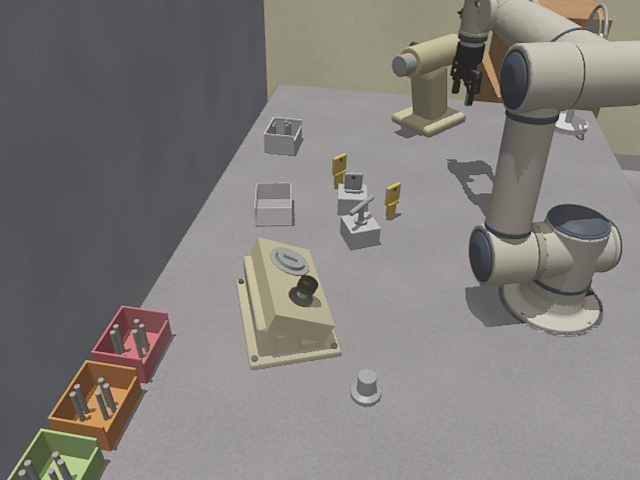

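The key candidates in the top image are:
- (442,256): grey flat bow in a stand. This is the key.
- (387,270): T-bar wrench in the other stand.
- (483,234) and (433,299): yellow look-alikes.

The lock is at (283,221), the knob at (239,242), the gauge at (198,300) and the bin at (411,177). I'll check the choice in one close crop.

```bash
python3 - <<'E'
from h import *
a=cv2.imread('pics/top0.png'); b=cv2.imread('pics/side0.png')
c1=cv2.resize(a[225:315,360:500],None,fx=5,fy=5,interpolation=3)[:, :700]
c2=cv2.resize(b[140:260,300:420],(600,600),interpolation=3)
c3=cv2.resize(a[170:280,195:330],(490,400),interpolation=3)
o=np.zeros((600,800,3),np.uint8)
o[:300,:400]=cv2.resize(a[225:300,400:500],(400,300),interpolation=3)
o[300:600,:400]=cv2.resize(a[175:280,190:330],(400,300),interpolation=3)
o[:,400:]=cv2.resize(b[160:280,320:400],(400,600),interpolation=3)
cv2.imwrite('pics/crop0.png',o)
print('key',onz('top0',[442.5,246],105),onz('top0',[442,256],0))
print('lock',onz('top0',[283,221],110),'knob',onz('top0',[239,242],135),'bolts',onz('top0',[[294,177],[317,236],[234,271]],10))
print('wr',onz('top0',[387,269],100),'gauge',onz('top0',[199,301],50),'bin',onz('top0',[411,177],30))
# wrist cam relative to tool
from scipy.spatial.transform import Rotation as Ro
s=sensors.state();p=cams.camera_params('wrist');R=np.array(p['R']);t=np.array(p['t']).ravel()
q=s['orientation'];T=Ro.from_quat(q[[1,2,3,0]]).as_matrix()
print('cam in tool',T.T@(-R.T@t-s['tool_pos']),(R@T).round(3).tolist(),p['mtx'],T.round(3).tolist())
E
```

```text
key [[ 525.04683496 -284.60139499  105.        ]] [[ 501.17226819 -305.79717909    0.        ]]
lock [[593.34701828 113.3838406  110.        ]] knob [[541.48569611 219.60051893 135.        ]] bolts [[719.71841014  89.92394144  10.        ]
 [559.73063452  30.31076254  10.        ]
 [469.49959093 253.25730665  10.        ]]
wr [[ 469.63792974 -145.03206648  100.        ]] gauge [[393.80131256 337.68378519  50.        ]] bin [[ 711.92867664 -221.99091539   30.        ]]
cam in tool [  73.63949182    0.3024662  -179.22420329] [[-0.001, 1.0, 0.0], [-0.957, -0.001, -0.289], [-0.289, -0.0, 0.957]] [[334.86321454   0.         327.19875762]
 [  0.         334.86321454 251.42277649]
 [  0.           0.           1.        ]] [[0.923, 0.385, -0.001], [0.385, -0.923, 0.002], [0.0, -0.002, -1.0]]
```

View pics/crop0.png

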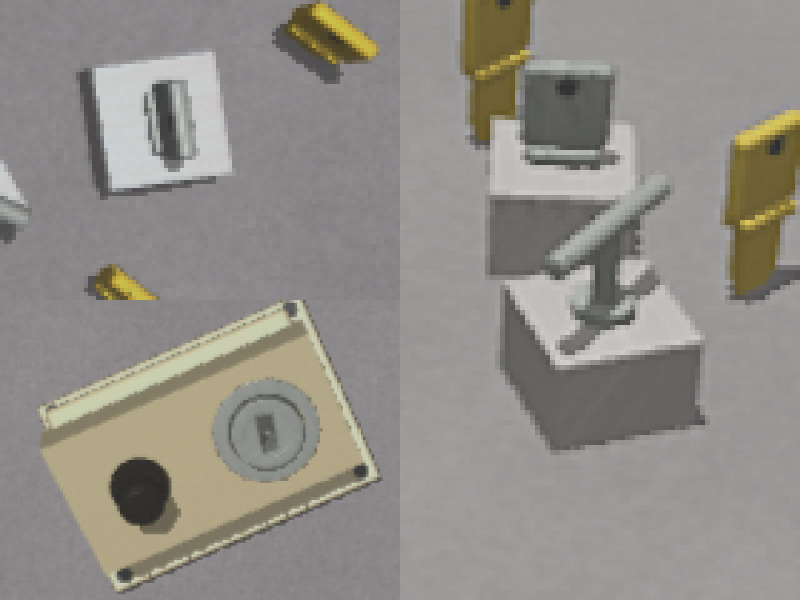

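The crop confirms it. The grey flat bow with the dark spot (right panel, about (568,85)) stands in the rear stand. The T wrench is in the near stand, and both upright pieces beside them are yellow. I'll turn the tool half round, so the last joint has room to turn the lock, and hover over the key.

Emit:
servo_tool(deltas=[[[0,0,0],[0,0,-10.3],-1],[[0,0,0],[0,0,-10.3],-1],[[0,0,0],[0,0,-10.3],-1],[[0,0,0],[0,0,-10.3],-1],[[0,0,0],[0,0,-10.3],-1],[[0,0,0],[0,0,-10.3],-1],[[0,0,0],[0,0,-10.3],-1],[[0,0,0],[0,0,-10.3],-1]])

```text
clock: 1.1
tool_pos: [230.7, -553.7, 194.2]
orientation: [-0.001, 0.606, 0.795, 0.0]
wrist_force: [0.6, -0.9, 0.1]
opening: 85.7
grip_force: 0.0
```

Emit:
servo_tool(deltas=[[[0,0,0],[0,0,-10.3],-1],[[0,0,0],[0,0,-10.3],-1],[[0,0,0],[0,0,-10.3],-1],[[0,0,0],[0,0,-10.3],-1],[[0,0,0],[0,0,-10.3],-1],[[0,0,0],[0,0,-10.3],-1],[[0,0,0],[0,0,-10.3],-1],[[0,0,0],[0,0,-10.3],-1]])

```text
clock: 2.1
tool_pos: [302.5, -518.2, 191.3]
orientation: [-0.018, 0.005, 1.0, -0.01]
wrist_force: [0.6, 0.5, -0.8]
opening: 85.1
grip_force: 0.0
```

Emit:
servo_tool(deltas=[[[-4.3,3.3,0],[0,0,0],-1],[[-4.3,3.3,0],[0,0,0],-1],[[-4.3,3.3,0],[0,0,0],-1],[[-4.3,3.3,0],[0,0,0],-1],[[-4.3,3.3,0],[0,0,0],-1],[[-4.3,3.3,0],[0,0,0],-1],[[-4.2,3.5,0],[0,0,0],-1],[[0,0,0],[0,0,0],-1]])

```text
clock: 3.1
tool_pos: [607.1, -284.2, 175.0]
orientation: [-0.018, 0.002, 1.0, -0.009]
wrist_force: [0.3, -0.1, 0.2]
opening: 85.3
grip_force: 0.0
```

```bash
python3 - <<'E'
from h import *
cap('wrist','w1');s=sensors.state();print(s['clock'],s['tool_pos'],s['orientation'],s['joint_positions'].round(2))
print(proj('w1',[[501,-286,116],[501,-286,55]]))
E
```

```text
3.15 [ 605.74218898 -286.09611374  175.55903274] [-0.01840222  0.00302046  0.99978247 -0.00934055] [-0.47  0.31  1.02 -0.03  1.84 -2.05]
[[325.73505685 102.55422127]
 [327.30541192 115.39111201]]
```

View pics/w1.png

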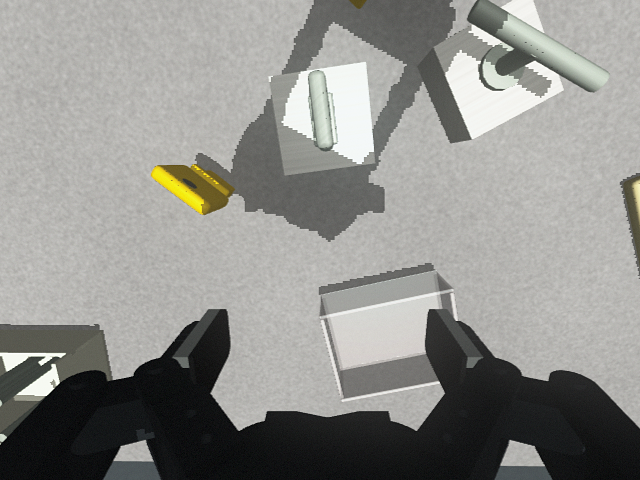

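The wrist view shows the key bow from (317,72) to (327,149). Its stand top has corners (271,78), (366,63), (376,162) and (285,175). The wrench is top right and the bin is under the hand, well below it. The last turn hit the j6 limit, so the tool is slightly tilted and has overshot. I'll compute the correction.

```bash
cat >> h.py <<'E'
from scipy.spatial.transform import Rotation as Ro
def pose():
    s=sensors.state(); q=s['orientation']; return s['tool_pos'],Ro.from_quat(np.r_[q[1:],q[0]]).as_matrix(),s
def go(pt,Tt):
    "print: turn first (rotvec deg), then shift (cm) in the turned tool frame; also shift in present frame"
    p,T,s=pose(); r=Ro.from_matrix(T.T@Tt).as_rotvec(degrees=True)
    print('turn',r.round(2),'|',np.linalg.norm(r).round(1),' shift after',(Tt.T@(pt-p)/10).round(2),' shift before',(T.T@(pt-p)/10).round(2),'t',s['clock'].round(2) if hasattr(s['clock'],'round') else s['clock'])
def frame(z,x):
    z=np.array(z)/np.linalg.norm(z); x=np.array(x)-np.dot(x,z)*z; x/=np.linalg.norm(x); return np.c_[x,np.cross(z,x),z]
E
python3 - <<'E'
from h import *
w=onz('w1',[[271,78],[366,63],[376,162],[285,175]],55)
c=onz('top0',np.array([[93,68],[213,52],[232,172],[108,192]])/4+[400,225],55)
for n,q in(('w',w),('top',c)):
    d=[q[1]-q[0],q[2]-q[3],]; e=[q[3]-q[0],q[2]-q[1]]
    print(n,q.mean(0),[np.degrees(np.arctan2(v[1],v[0])).round(1) for v in d+e],[np.linalg.norm(v).round(1) for v in d+e])
b=onz('w1',[[317,72],[327,149]],116);print('bow w',b,b.mean(0))
b=onz('top0',np.array([[172,84],[173,162]])/4+[400,225],112);print('bow top',b,b.mean(0))
E
```

```text
w [ 505.60094092 -288.50040753   55.        ] [np.float64(97.6), np.float64(97.7), np.float64(6.4), np.float64(7.8)] [np.float64(78.4), np.float64(80.3), np.float64(78.3), np.float64(78.3)]
top [ 502.64441389 -289.54707409   55.        ] [np.float64(-83.3), np.float64(-81.8), np.float64(-174.4), np.float64(-172.5)] [np.float64(78.8), np.float64(81.6), np.float64(80.9), np.float64(78.7)]
bow w [[ 482.51334369 -291.59824485  116.        ]
 [ 530.59347565 -285.28691185  116.        ]] [ 506.55340967 -288.44257835  116.        ]
bow top [[ 524.82288922 -284.29952656  112.        ]
 [ 476.32373671 -283.70628169  112.        ]] [ 500.57331297 -284.00290413  112.        ]
```

```bash
python3 - <<'E'
from h import *
a=np.radians(187.2); go(np.array([504.5,-288.5,150]),frame([0,0,-1],[np.cos(a),np.sin(a),0]))
E
```

```text
turn [-0.94 -2.17 -7.55] | 7.9  shift after [10.07  1.03  2.56]  shift before [10.02 -0.25  2.93] t 3.15
```

Emit:
servo_tool(deltas=[[[0,0,0],[-0.94,-2.17,-7.55],-1],[[5.05,0.5,1.3],[0,0,0],-1],[[5.05,0.5,1.3],[0,0,0],-1],[[0,0,0],[0,0,0],-1],[[0,0,0],[0,0,0],-1]])

```text
clock: 3.78
tool_pos: [503.3, -291.2, 151.8]
orientation: [0.002, -0.06, 0.998, -0.001]
wrist_force: [-0.0, 0.5, 0.3]
opening: 85.5
grip_force: 0.0
```

```bash
python3 - <<'E'
from h import *
cap('wrist','w2'); a=np.radians(187.2); go(np.array([504.5,-288.5,73]),frame([0,0,-1],[np.cos(a),np.sin(a),0]))
print(sensors.state()['joint_positions'].round(2))
E
```

```text
turn [-0.16  0.23 -0.22] | 0.4  shift after [-0.07  0.25  7.93]  shift before [-0.03  0.28  7.93] t 3.825
[-0.58  0.03  1.37  0.    1.74 -2.27]
```

View pics/w2.png

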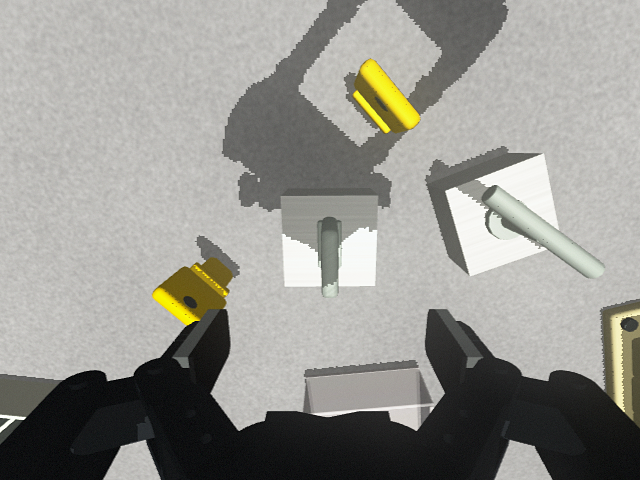

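The key bow now runs vertically from (329,218) to (330,296), centred between the fingers. A yellow look-alike at (190,290) is close to the left finger, so I'll check the clearance.

```bash
python3 - <<'E'
from h import *
p,T,s=pose()
f=lambda px,z:((onz('w2',px,z)-p)@T/10).round(2)[:,:2].tolist()
print('bow',f([[329,218],[330,296]],116),'stand',f([[281,190],[377,190],[376,286],[285,287]],55))
print('yellow top edge',f([[155,294],[195,322],[235,275]],100), f([[155,294],[195,322],[235,275]],106),f([[190,285]],0), 'wrench',f([[490,193],[600,270]],150))
E
```

```text
bow [[3.21, 0.1], [-2.32, 0.17]] stand [[4.34, -3.78], [4.33, 4.05], [-4.11, 4.31], [-4.2, -3.78]]
yellow top edge [[-2.87, -12.95], [-5.22, -10.22], [-1.35, -6.82]] [[-2.6, -12.61], [-4.89, -9.95], [-1.13, -6.64]] [[-6.28, -14.66]] wrench [[5.22, 8.7], [0.83, 15.61]]
```

Emit:
servo_tool(deltas=[[[0.15,0.15,0],[0,0,0],-0.2],[[0,0,2.0],[0,0,0],-0.2],[[0,0,2],[0,0,0],-0.2],[[0,0,2],[0,0,0],-0.2],[[0,0,1.9],[0,0,0],-0.2],[[0,0,0],[0,0,0],-0.2],[[0,0,0],[0,0,0],1],[[0,0,0],[0,0,0],1]], squeeze=70)

```text
clock: 4.82
tool_pos: [502.7, -289.3, 73.2]
orientation: [0.002, -0.061, 0.998, -0.001]
wrist_force: [0.5, -0.2, 0.6]
opening: 15.5
grip_force: 0.0
```

Emit:
servo_tool(deltas=[[[0,0,0],[0,0,0],1],[[0,0,0],[0,0,0],1],[[0,0,0],[0,0,0],1]])

```text
clock: 5.2
tool_pos: [502.8, -289.5, 73.4]
orientation: [0.002, -0.061, 0.998, -0.001]
wrist_force: [-0.5, -1.1, 5.9]
opening: 9.2
grip_force: 70.2
```

Emit:
servo_tool(deltas=[[[0,0,-1.5],[0,0,0],1],[[0,0,-1.5],[0,0,0],1],[[0,0,-2],[0,0,0],1],[[0,0,-3],[0,0,0],1],[[0,0,-3],[0,0,0],1],[[0,0,-3],[0,0,0],1],[[0,0,0],[0,0,0],1]])

```text
clock: 6.08
tool_pos: [502.9, -289.5, 216.2]
orientation: [0.004, -0.061, 0.998, -0.003]
wrist_force: [0.4, 0.3, -0.9]
opening: 8.9
grip_force: 69.3
```

```bash
python3 - <<'E'
from h import *
cap('wrist','w3'); p,T,s=pose(); print(p,s['wrist_force'],s['moment'],s['opening'])
# project expected key outline in tool frame
def k(x,z,y): return p+T@np.array([x,y,19+82-z-19-0])  # grasp at tcp-19 -> key z=82
for z,h in((106,25),(54,25),(54,20),(45,15),(0,11)): print(z,proj('w3',[p+T@np.array([sx*h,0,-19+82-z]) for sx in(1,-1)]).round(0).tolist())
E
```

```text
[ 502.36929189 -289.09150479  213.57084916] [-0.12416204  0.63103498 -1.18294643] [-0.03595951 -0.01166453  0.03592535] 9.280385223829807
106 [[329.0, 265.0], [329.0, 363.0]]
54 [[328.0, 236.0], [328.0, 313.0]]
54 [[328.0, 244.0], [328.0, 305.0]]
45 [[328.0, 248.0], [328.0, 292.0]]
0 [[328.0, 236.0], [328.0, 264.0]]
```

View pics/w3.png

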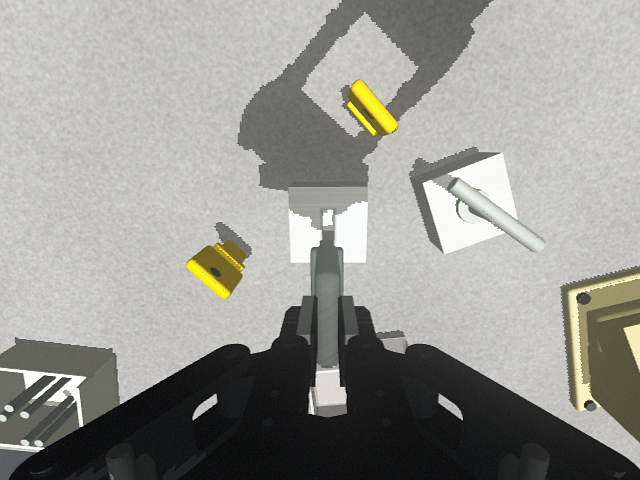

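The key is held by its bow, with the far bow end at about (328,368) and the blade visible above it. I'll crop in to measure where it sits in the hand.

```bash
python3 - <<'E'
from h import *
a=cv2.imread('pics/w3.png')[190:390,260:400]
cv2.imwrite('pics/crop1.png',cv2.resize(a,(420,600),interpolation=cv2.INTER_CUBIC))
E
```

```text
(no output)
```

View pics/crop1.png

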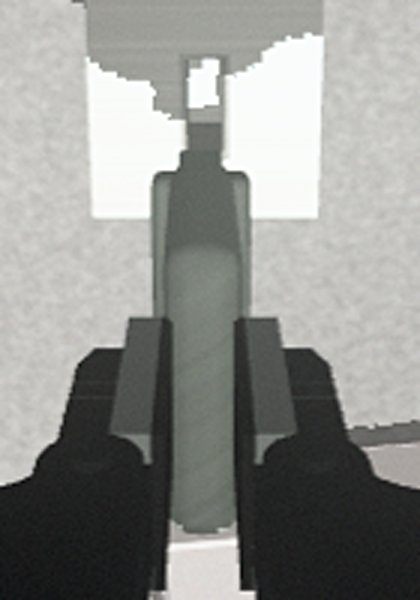

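```bash
python3 - <<'E'
from h import *
K,R,t=P('w3')
p,T,s=pose(); q=np.array([502.37,-289.09,213.57])
for dx in(0,-1.9):
  for dz in (0,3):
    pr=lambda x,z:proj('w3',q+T@np.array([x+dx,0,-19+82-z-dz]))[0,1].round(1)
    print(dx,dz,'bowfar',pr(-25,106),'bownear',pr(25,106),'sh54',pr(20,54),'sh45',pr(20,45),'step15',pr(15,13),'step11',pr(11,13),'tip',pr(11,0))
print('obs 366.7 271.7(rounded) sh 246.7 , 240, 231')
E
```

```text
0 0 bowfar 363.0 bownear 264.8 sh54 243.8 sh45 239.9 step15 235.1 step11 240.5 tip 236.0
0 3 bowfar 366.8 bownear 267.1 sh54 245.2 sh45 241.2 step15 236.1 step11 241.6 tip 237.0
-1.9 0 bowfar 366.4 bownear 268.9 sh54 246.9 sh45 242.9 step15 237.7 step11 243.1 tip 238.5
-1.9 3 bowfar 370.3 bownear 271.2 sh54 248.3 sh45 244.2 step15 238.7 step11 244.2 tip 239.5
obs 366.7 271.7(rounded) sh 246.7 , 240, 231
```

The key sits 1.9 mm toward tool -x, upright, with the grip at z = 82, so all is well. Next I'll go over the lock with the tool tilted.

```bash
cat >> h.py <<'E'
def con(yaw): # console axes: u upslope, yc, n
    c,s=np.cos(np.radians(yaw)),np.sin(np.radians(yaw)); A=np.array([[c,-s,0],[s,c,0],[0,0,1]])
    b=np.radians(25); return A@[np.cos(b),0,np.sin(b)],A@[0,1,0],A@[-np.sin(b),0,np.cos(b)]
def tool(yaw,th): # tool axes with key x along slot at lock angle th (flipped)
    u,y,n=con(yaw); return frame(-n,-(np.cos(th)*u-np.sin(th)*y))
E
python3 - <<'E'
from h import *
u,y,n=con(22); go(np.array([592,112,123])+150*n,tool(22,.2))
E
```

```text
turn [ -5.9  -24.09  -3.4 ] | 25.0  shift after [-10.26  36.6    3.07]  shift before [-7.7  37.06 -4.62] t 6.125
```

Emit:
servo_tool(deltas=[[[0,0,-4.6],[0,0,0],1],[[-1.1,5.3,0],[0,0,0],1],[[-1.1,5.3,0],[0,0,0],1],[[-1.1,5.3,0],[0,0,0],1],[[-1.1,5.3,0],[0,0,0],1],[[-1.1,5.3,0],[0,0,0],1],[[-1.1,5.3,0],[0,0,0],1],[[-1.1,5.3,0],[0,0,0],1]])

```text
clock: 7.12
tool_pos: [532.1, 90.6, 255.6]
orientation: [-0.0, -0.061, 0.998, -0.001]
wrist_force: [0.1, -1.1, -1.2]
opening: 9.3
grip_force: 69.3
```

Emit:
servo_tool(deltas=[[[0,0,0],[-1.97,-8.03,-1.13],1],[[0,0,0],[-1.97,-8.03,-1.13],1],[[0,0,0],[-1.97,-8.03,-1.13],1],[[0,0,0],[0,0,0],1],[[0,0,0],[0,0,0],1]])

```text
clock: 7.75
tool_pos: [532.8, 88.7, 257.4]
orientation: [0.205, -0.089, 0.973, 0.063]
wrist_force: [0.5, 0.6, -1.8]
opening: 9.3
grip_force: 69.4
```

```bash
python3 - <<'E'
from h import *
im=cap('wrist','w4'); p,T,s=pose(); print(p,s['joint_positions'].round(2))
u,y,n=con(22); m=np.array([592,112,123]); go(m+150*n,tool(22,.2)); print(proj('w4',m),proj('w4',m+120*y))
E
```

```text
[533.32837882  88.92302021 257.93388031] [-0.01 -0.47  1.67  0.17  1.54 -1.74]
turn [ 0.1  -0.21 -0.09] | 0.3  shift after [-0.02 -0.05 -0.11]  shift before [-0.02 -0.05 -0.11] t 7.8
[[326.94953731 228.57734312]] [[446.67970787 204.45159524]]
```

View pics/w4.png

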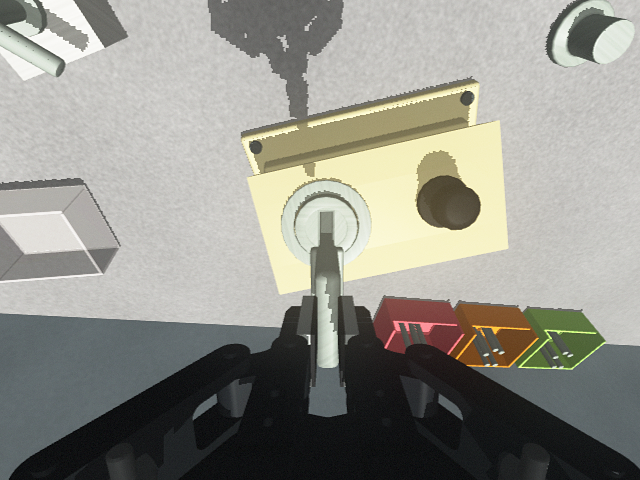

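The face corners show at (248,178), (499,121), (508,247) and (278,293). The ring is centred near (326,223) and the knob cap near (460,205), but the key hides half the slot. I'll sidestep 5 cm to see the slot whole.

Emit:
servo_tool(deltas=[[[0,-5,0],[0,0,0],1],[[0,0,0],[0,0,0],1],[[0,0,0],[0,0,0],1],[[0,0,0],[0,0,0],1]])

```text
clock: 8.3
tool_pos: [543.1, 41.0, 253.6]
orientation: [0.206, -0.09, 0.972, 0.064]
wrist_force: [-0.2, -0.3, -2.0]
opening: 9.2
grip_force: 69.4
```

```bash
python3 - <<'E'
from h import *
im=cap('wrist','w5'); p,T,s=pose(); print(p.round(1).tolist(),T.round(4).tolist())
a=cv2.imread('pics/w5.png')
o=np.zeros((600,800,3),np.uint8)
o[:,:]=cv2.resize(a[120:300,320:560],(800,600),interpolation=cv2.INTER_CUBIC)
o[380:600,:280]=cv2.resize(a[195:250,350:420],(280,220),interpolation=cv2.INTER_CUBIC)
cv2.imwrite('pics/crop2.png',o)
E
```

```text
[542.9, 41.1, 253.6] [[-0.8989, -0.2012, 0.3891], [-0.1488, 0.9757, 0.1606], [-0.412, 0.0865, -0.9071]]
```

View pics/crop2.png

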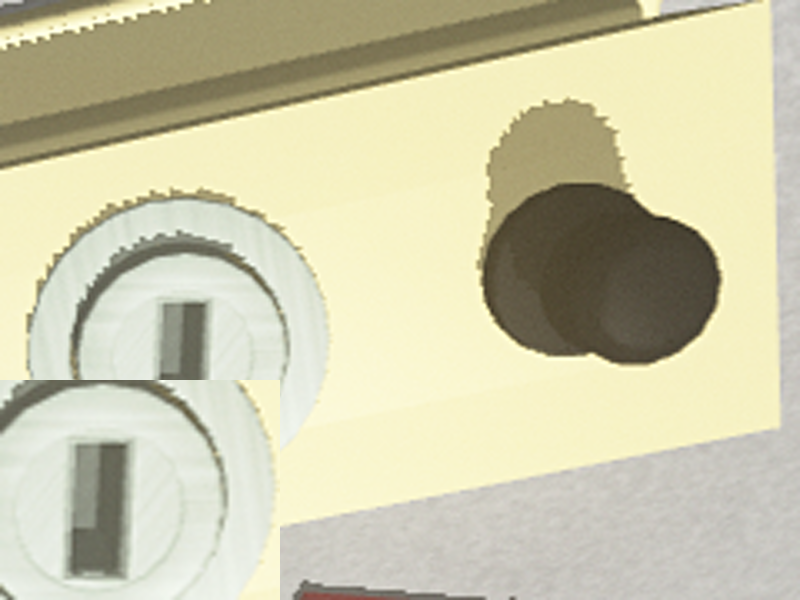

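The crop shows the slot whole, with corners at about (367,209.5), (383.5,209.5), (382,244.8) and (365.5,244.8). The cylinder rim spans columns 343.4 to 406.4, and the knob's cap top is centred at about (511,207). I'll triangulate from these.

```bash
python3 - <<'E'
from h import *
from scipy.optimize import least_squares
# console params: face-centre c(3), yaw, theta
S=np.array([[367,209.5],[383.5,209.5],[382,244.8],[365.5,244.8]])
circ=[(343.4,0),(406.4,0)]
def model(v):
    c=v[:3]; u,y,n=con(v[3]); return c,u,y,n
def res(v):
    c,u,y,n=model(v); m=c-58*y+12*n; th=v[4]
    sx=np.cos(th)*u-np.sin(th)*y; sy=np.cross(n,sx)
    r=[]
    # slot (opening incl. chamfer ~37x17 compare centre & direction)
    P4=proj('w5',[m+18*a*sx+8*b*sy for a,b in((1,1),(1,-1),(-1,-1),(-1,1))])
    # order-match by nearest row/col
    P4=P4[np.lexsort((P4[:,0],P4[:,1].round(-1)))]; Q=S[np.lexsort((S[:,0],S[:,1].round(-1)))]
    r+=list((P4-Q).ravel()*1.0)
    a=np.linspace(0,2*np.pi,181)[:,None]; C=proj('w5',m+32*(np.cos(a)*u+np.sin(a)*y))
    r+=[C[:,0].min()-343.4,C[:,0].max()-406.4,C[:,1].min()-195.6]
    C=proj('w5',c-58*y+47*(np.cos(a)*u+np.sin(a)*y)); 
    F=lambda s,t:c+s*65*u+t*125*y
    r+=list((proj('w5',F(-1,1))-[550.4,120]).ravel()[:0])
    r+=list(.7*(proj('w4',[F(-1,-1),F(-1,1),F(1,1),F(1,-1)])-[[248,178],[499,121],[508,247],[278,293]]).ravel())
    r+=list(.5*(proj('top0',m)-[283.5,221]).ravel())+list(.5*(proj('side0',m)-[291,260]).ravel())
    r+=list(.5*(proj('w5',c+62*y+50*n)-[510.8,207]).ravel())
    return np.array(r)
f=least_squares(res,[570,165,112,22,.2],loss='soft_l1')
c,u,y,n=model(f.x); print(f.x.round(3),f.cost); print(res(f.x).round(1).tolist())
print('mouth',c-58*y+12*n,'stop',c+62*y+34*n)
E
```

```text
[5.76265e+02 1.67728e+02 1.08377e+02 2.29140e+01 2.16000e-01] 4.325547307718653
[0.3, 0.0, -0.2, 0.1, 0.6, -0.5, -0.4, -0.5, -0.4, -0.2, -0.1, -0.1, -0.1, -0.4, -0.4, -0.5, 0.6, 1.8, 0.7, -0.2, -0.3, -0.6, -1.2, 1.8, 0.6]
mouth [594.17596923 112.33049292 119.25243508] stop [538.89041858 219.24145254 139.19120639]
```

```bash
cat >> h.py <<'E'
YAW,TH=22.914,.216
M=np.array([594.18,112.33,119.25]); SG=np.array([538.89,219.24,139.19])
def key_tcp(d,th=TH,dx=-1.9):
    T=tool(YAW,th); return M+con(YAW)[2]*d-T[:,0]*dx, T
E
python3 - <<'E'
from h import *
go(*key_tcp(75))
E
```

```text
turn [-0.22 -0.06  0.08] | 0.2  shift after [0.08 4.7  7.85]  shift before [0.07 4.73 7.83] t 8.35
```

Emit:
servo_tool(deltas=[[[0.1,4.7,0],[-0.2,0,0],1],[[0,0,4],[0,0,0],1],[[0,0,3.8],[0,0,0],1],[[0,0,0],[0,0,0],1],[[0,0,0],[0,0,0],1],[[0,0,0],[0,0,0],1]])

```text
clock: 9.1
tool_pos: [563.4, 98.5, 189.1]
orientation: [0.208, -0.09, 0.972, 0.065]
wrist_force: [-0.7, 0.3, -1.7]
opening: 9.2
grip_force: 69.4
```

```bash
python3 - <<'E'
from h import *
cap('wrist','w6'); go(*key_tcp(75)); print(sensors.state()['wrist_force'])
a=cv2.imread('pics/w6.png')[150:330,260:400]
cv2.imwrite('pics/crop3.png',cv2.resize(a,(466,600),interpolation=cv2.INTER_CUBIC))
E
```

```text
turn [-0.09  0.15  0.03] | 0.2  shift after [0.08 0.1  0.23]  shift before [0.08 0.1  0.23] t 9.15
[ 0.09375014 -0.75233737 -0.8568852 ]
```

Emit:
servo_tool(deltas=[[[0.08,0.1,0],[0,0,0],1],[[0,0,0.7],[0,0,0],1],[[0,0,0.7],[0,0,0],1],[[0,0,0.5],[0,0,0],1],[[0,0,0.3],[0,0,0],1],[[0,0,0],[0,0,0],1]])

```text
clock: 9.9
tool_pos: [570.3, 103.1, 165.6]
orientation: [0.206, -0.09, 0.972, 0.065]
wrist_force: [0.4, -0.1, -2.3]
opening: 9.4
grip_force: 69.4
```

```bash
python3 - <<'E'
from h import *
go(*key_tcp(55)); s=sensors.state(); p,T,_=pose(); print((T.T@s['wrist_force']).round(1),s['moment'].round(2))
E
```

```text
turn [-0.06 -0.09  0.01] | 0.1  shift after [-0.18  0.   -0.22]  shift before [-0.18  0.   -0.22] t 9.9
[ 0.6 -0.4  2.2] [-0.11  0.34  0.01]
```

Emit:
servo_tool(deltas=[[[-0.08,0,0.3],[0,0,0],1],[[0,0,0.4],[0,0,0],1],[[0,0,0.4],[0,0,0],1],[[0,0,0],[0,0,0],1]])

```text
clock: 10.4
tool_pos: [575.2, 105.0, 155.6]
orientation: [0.205, -0.09, 0.972, 0.065]
wrist_force: [0.2, 0.1, -1.7]
opening: 9.3
grip_force: 69.4
```

```bash
python3 - <<'E'
from h import *
go(*key_tcp(18)); s=sensors.state(); p,T,_=pose(); print((T.T@s['wrist_force']).round(1),s['moment'].round(2))
E
```

```text
turn [-0.05 -0.11  0.01] | 0.1  shift after [-0.12  0.01  2.36]  shift before [-0.13  0.01  2.36] t 10.4
[ 0.5 -0.1  1.6] [-0.13  0.24  0.04]
```

Emit:
servo_tool(deltas=[[[-0.05,0,0.5],[0,0,0],1],[[0,0,0.5],[0,0,0],1],[[0,0,0.5],[0,0,0],1],[[0,0,0.3],[0,0,0],1],[[0,0,0.2],[0,0,0],1],[[0,0,0],[0,0,0],1]])

```text
clock: 11.15
tool_pos: [583.6, 108.3, 138.3]
orientation: [0.206, -0.09, 0.972, 0.065]
wrist_force: [-0.1, 0.4, -1.8]
opening: 9.4
grip_force: 69.5
```

```bash
python3 - <<'E'
from h import *
go(*key_tcp(18)); s=sensors.state(); p,T,_=pose(); print((T.T@s['wrist_force']).round(1),s['moment'].round(2))
E
```

```text
turn [-0.06 -0.06  0.01] | 0.1  shift after [-0.04  0.01  0.41]  shift before [-0.04  0.01  0.41] t 11.15
[0.8 0.3 1.7] [-0.11  0.26 -0.02]
```

Smooth so far, with about 4 mm left. I'll press on in small steps until the shoulder makes contact.

Emit:
servo_tool(deltas=[[[0,0,0.2],[0,0,0],1],[[0,0,0.15],[0,0,0],1],[[0,0,0.15],[0,0,0],1],[[0,0,0],[0,0,0],1],[[0,0,0],[0,0,0],1]])

```text
clock: 11.78
tool_pos: [585.4, 108.7, 137.7]
orientation: [0.207, -0.09, 0.972, 0.065]
wrist_force: [-14.8, -4.4, 12.5]
opening: 9.4
grip_force: 71.9
```

```bash
python3 - <<'E'
from h import *
go(*key_tcp(18)); s=sensors.state(); p,T,_=pose(); print((T.T@s['wrist_force']).round(1),s['moment'].round(2))
E
```

```text
turn [-0.11  0.08  0.06] | 0.1  shift after [0.11 0.01 0.28]  shift before [0.11 0.01 0.28] t 11.775
[  8.8  -0.2 -17.8] [-0.45  1.68  0.1 ]
```

Emit:
servo_tool(deltas=[[[0.1,0,0],[0,0,0],1],[[0,0,0.1],[0,0,0],1],[[0,0,0.1],[0,0,0],1],[[0,0,0],[0,0,0],1]])

```text
clock: 12.28
tool_pos: [585.4, 108.7, 137.5]
orientation: [0.208, -0.09, 0.972, 0.064]
wrist_force: [-21.8, -6.9, 20.3]
opening: 9.2
grip_force: 73.1
```

```bash
python3 - <<'E'
from h import *
go(*key_tcp(18)); s=sensors.state(); p,T,_=pose(); print((T.T@s['wrist_force']).round(1),s['moment'].round(2))
E
```

```text
turn [-0.14  0.18  0.09] | 0.2  shift after [0.1  0.01 0.26]  shift before [0.11 0.02 0.25] t 12.275
[ 12.1  -0.5 -28.1] [-0.55  2.27  0.15]
```

Emit:
servo_tool(deltas=[[[0.2,0,0],[0,0,0],1],[[0,0,0],[0,0,0],1],[[0,0,0],[0,0,0],1]])

```text
clock: 12.65
tool_pos: [584.8, 108.6, 137.1]
orientation: [0.209, -0.09, 0.972, 0.065]
wrist_force: [-15.3, -4.9, 18.0]
opening: 9.0
grip_force: 72.4
```

```bash
python3 - <<'E'
from h import *
cap('wrist','w7')
go(*key_tcp(18)); s=sensors.state(); p,T,_=pose(); print((T.T@s['wrist_force']).round(1),s['moment'].round(2))
a=cv2.imread('pics/w7.png')[150:380,250:410]
cv2.imwrite('pics/crop4.png',cv2.resize(a,(417,600),interpolation=cv2.INTER_CUBIC))
E
```

```text
turn [-0.14  0.35  0.08] | 0.4  shift after [0.03 0.02 0.25]  shift before [0.03 0.02 0.25] t 12.7
[  6.3   0.6 -22.7] [-0.32  1.25  0.05]
```

View pics/crop4.png

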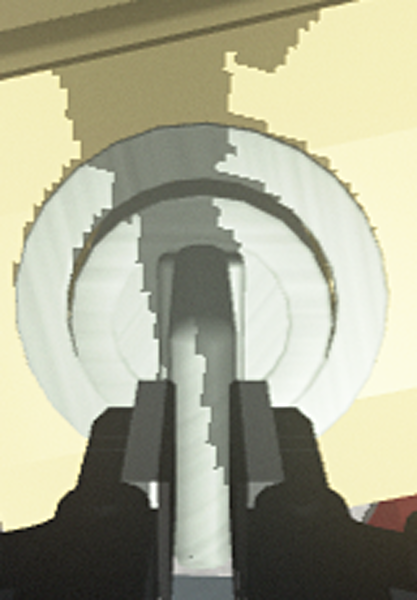

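The shoulder sits on the cylinder with no gap showing (its near edge is at crop (200,252)), and the hard stop at 28 N agrees. The key is home, so I'll ease the push and start turning clockwise, keeping the key's axis in place.

Emit:
servo_tool(deltas=[[[0.05,0,-0.1],[0,0,0],1],[[0,0.01,0],[0,0,3],1],[[0,0.02,0],[0,0,6],1],[[0,0.02,0],[0,0,6],1],[[0,0.02,0],[0,0,6],1],[[0,0,0],[0,0,0],1]])

```text
clock: 13.45
tool_pos: [584.4, 109.5, 137.1]
orientation: [0.194, 0.089, 0.972, 0.102]
wrist_force: [-8.6, -2.1, 12.9]
opening: 9.2
grip_force: 71.5
```

```bash
cat > r.py <<'E'
from h import *
s=sensors.state(); p,T,_=pose(); print((T.T@s['wrist_force']).round(1),(T.T@s['moment']).round(2),s['joint_positions'].round(2),s['opening'])
u,y,n=con(YAW); x=-T[:,0]; th=np.arctan2(-x@y,x@u); print('th',th.round(3)); go(*key_tcp(18,th)); go(*key_tcp(18,1.57))
E
python3 r.py
```

```text
[  2.7  -0.2 -15.5] [ 0.1   0.53 -0.03] [ 0.03 -0.36  1.8   0.16  1.28 -1.37] 9.243380316879664
th 0.582
turn [0.04 0.4  0.  ] | 0.4  shift after [-0.01 -0.01  0.25]  shift before [-0.01 -0.01  0.25] t 13.45
turn [ 0.23  0.35 56.59] | 56.6  shift after [0.07 0.16 0.25]  shift before [-0.09  0.15  0.25] t 13.45
```

Emit:
servo_tool(deltas=[[[0,0.02,0],[0,0,6],1],[[0,0.02,0],[0,0,6],1],[[0,0.02,0],[0,0,6],1],[[0,0.02,0],[0,0,6],1],[[0,0.02,0],[0,0,6],1],[[0,0,0],[0,0,0],1]])

```text
clock: 14.2
tool_pos: [585.0, 110.1, 137.6]
orientation: [0.162, 0.338, 0.915, 0.149]
wrist_force: [-6.7, -2.3, 12.5]
opening: 9.2
grip_force: 71.4
```

```bash
python3 r.py
```

```text
[  0.8  -0.7 -14.3] [ 0.42  0.17 -0.03] [ 0.03 -0.35  1.8   0.16  1.28 -0.84] 9.19442888573931
th 1.106
turn [0.24 0.37 0.  ] | 0.4  shift after [ 0.02 -0.    0.25]  shift before [ 0.03 -0.01  0.25] t 14.2
turn [ 0.32  0.31 26.59] | 26.6  shift after [0.04 0.07 0.25]  shift before [0.01 0.08 0.25] t 14.2
```

Emit:
servo_tool(deltas=[[[0,0.02,0],[0,0,6],1],[[0,0.02,0],[0,0,6],1],[[0,0.02,0],[0,0,6],1],[[0,0.02,0],[0,0,6],1],[[0,0.01,0],[0,0,2],1],[[0,0,0],[0,0,0],1]])

```text
clock: 14.95
tool_pos: [585.5, 110.3, 137.8]
orientation: [0.124, 0.535, 0.816, 0.181]
wrist_force: [-7.0, -4.6, 13.6]
opening: 9.1
grip_force: 71.5
```

```bash
python3 r.py
```

```text
[ -1.5  -1.6 -15.8] [ 0.62 -0.19 -0.11] [ 0.03 -0.35  1.8   0.16  1.28 -0.39] 9.096665653279327
th 1.559
turn [0.34 0.26 0.  ] | 0.4  shift after [0.04 0.01 0.25]  shift before [0.04 0.01 0.25] t 14.95
turn [0.34 0.26 0.63] | 0.8  shift after [0.04 0.01 0.25]  shift before [0.04 0.01 0.25] t 14.95
```

Emit:
servo_tool(deltas=[[[0,0,0],[0,0,3],1],[[0,0,0],[0,0,3],1],[[0,0,0],[0,0,2],1],[[0,0,0],[0,0,0],1]])

```text
clock: 15.45
tool_pos: [585.6, 110.2, 137.8]
orientation: [0.111, 0.59, 0.777, 0.189]
wrist_force: [-8.1, -4.1, 13.5]
opening: 9.3
grip_force: 71.5
```

```bash
python3 r.py
```

```text
[ -1.   -2.3 -16.1] [ 0.59 -0.33 -0.25] [ 0.03 -0.35  1.8   0.16  1.28 -0.25] 9.275827057826772
th 1.698
turn [0.38 0.22 0.  ] | 0.4  shift after [0.05 0.03 0.25]  shift before [0.05 0.03 0.25] t 15.45
turn [ 0.37  0.24 -7.35] | 7.4  shift after [0.05 0.01 0.25]  shift before [0.05 0.   0.25] t 15.45
```

Emit:
servo_tool(deltas=[[[0,0,0],[0,0,2.5],1],[[0,0,0],[0,0,2.5],1],[[0,0,0],[0,0,0],1],[[0,0,0],[0,0,0],1]])

```text
clock: 15.95
tool_pos: [585.5, 110.3, 137.8]
orientation: [0.103, 0.623, 0.751, 0.193]
wrist_force: [-9.0, -4.7, 13.1]
opening: 9.2
grip_force: 76.4
```

```bash
python3 r.py
```

```text
[ -1.6  -3.3 -16.2] [ 0.54 -0.37 -1.1 ] [ 0.03 -0.35  1.8   0.16  1.28 -0.17] 9.234837265517099
th 1.783
turn [0.38 0.2  0.  ] | 0.4  shift after [0.05 0.05 0.25]  shift before [0.05 0.05 0.25] t 15.95
turn [  0.36   0.24 -12.22] | 12.2  shift after [0.04 0.02 0.25]  shift before [0.05 0.01 0.25] t 15.95
```

The torque rises to 1.1 N m, so the lock is at its stop. I'll relax it, release and back out.

Emit:
servo_tool(deltas=[[[0,0,-0.1],[0,0,-3],1],[[0,0,-0.05],[0,0,-2],1],[[0,0,0],[0,0,0],1]])

```text
clock: 16.32
tool_pos: [584.9, 110.2, 137.6]
orientation: [0.111, 0.59, 0.777, 0.189]
wrist_force: [-2.5, -2.1, 6.7]
opening: 9.2
grip_force: 70.6
```

```bash
python3 r.py
```

```text
[-1.   0.1 -7.4] [ 0.06 -0.34 -0.19] [ 0.03 -0.35  1.8   0.16  1.28 -0.25] 9.17482252411727
th 1.698
turn [0.31 0.18 0.  ] | 0.4  shift after [0.04 0.1  0.26]  shift before [0.04 0.1  0.26] t 16.325
turn [ 0.3   0.2  -7.33] | 7.3  shift after [0.02 0.08 0.26]  shift before [0.03 0.07 0.26] t 16.325
```

Emit:
servo_tool(deltas=[[[0,0,0],[0,0,0],-0.4],[[0,0,0],[0,0,0],-0.4],[[0,0,0],[0,0,0],-0.4],[[0,0,0],[0,0,0],-0.4],[[0,0,-3],[0,0,0],-0.4],[[0,0,-5],[0,0,0],-0.4],[[0,0,-5],[0,0,0],-0.4],[[0,0,0],[0,0,0],-0.4]])

```text
clock: 17.32
tool_pos: [533.5, 89.0, 258.0]
orientation: [0.112, 0.59, 0.777, 0.19]
wrist_force: [0.6, 0.1, -0.3]
opening: 60.0
grip_force: 0.0
```

```bash
python3 - <<'E'
from h import *
cap('wrist','w8'); p,T,s=pose(); print(p,s['joint_positions'].round(2),s['opening'])
u,y,n=con(YAW)
def outline(th,dz):
    sx=np.cos(th)*u-np.sin(th)*y; sy=np.cross(n,sx); c=M+n*dz
    return c,sx,sy
im=cv2.cvtColor(cv2.imread('pics/w8.png'),cv2.COLOR_BGR2GRAY)
# rectify bow-top plane (61 mm above mouth) and shoulder plane
for dz in (61,):
    g=np.array([[M+n*dz+a*u+b*y for b in range(-50,51,2)] for a in range(50,-51,-2)]).reshape(-1,3)
    q=proj('w8',g).astype(np.float32).reshape(51,51,2)
    r=cv2.remap(im,q[...,0],q[...,1],1)
    for row in r[8:43:1]: print(''.join('%4d'%v for v in row[4:47:1]))
E
```

```text
[533.10791601  89.19260055 254.52095115] [-0.02 -0.48  1.69  0.17  1.53 -0.26] 59.899820226587266
 203 196 228 236 235 235 236 236 236 236 236 236 236 237 237 236 237 237 237 234 229 227 224 222 227 219 223 224 224 225 222 225 224 222 227 231 233 231 239 238 238 239 239
 204 207 228 235 235 236 236 236 236 236 236 237 236 235 237 236 237 237 232 222 218 225 221 220 224 216 221 223 223 223 222 222 223 223 225 225 229 230 240 235 239 238 239
 210 209 234 236 234 235 236 235 236 236 236 236 236 237 237 237 236 219 213 219 219 224 219 219 223 213 221 223 223 223 220 223 221 218 224 223 228 227 226 238 225 239 238
 206 208 228 236 236 235 235 235 235 235 236 236 235 236 236 238 214 219 214 218 214 223 221 218 225 208 199 185 163 175 196 197 219 218 220 222 226 225 225 230 229 230 239
 204 201 229 235 235 235 236 236 236 235 236 236 236 236 236 223 215 220 213 218 214 224 219 164 141 153 183 218 217 194 180 115 116 152 209 223 225 224 225 228 225 234 227
 209 204 231 235 234 235 236 236 236 235 235 236 236 237 218 219 216 219 212 218 217 174 132 212 223 221 219 217 217 221 221 234 235 209 
[... 4352 characters left out ...]
 177 237
 207 202 227 234 235 235 234 235 235 234 235 235 234 235 236 236 171 207 131 132 129 137 137 131 138 130 136 136 136 134 132 136 138 132 135 137 137 132 204 217 167 160 237
 205 207 222 235 235 235 234 234 235 235 236 235 235 236 235 236 234 230 146 131 130 133 135 130 136 131 136 136 137 134 133 134 136 132 133 133 134 134 199 196 231 238 237
 204 207 226 236 235 235 234 235 235 234 235 235 235 235 235 235 235 236 240 148 132 133 135 131 137 129 134 132 135 134 130 134 134 132 133 136 132 124 152 238 236 237 236
 207 210 229 235 234 235 234 234 235 235 236 235 235 235 235 236 235 235 215 154 156 148 139 131 135 129 134 133 135 134 131 136 135 132 129 143 150 158 187 238 236 236 237
```

The rectified view puts the bow across the slope at about 1.7 rad, centred on the mouth. That is the stop angle plus the slot's play, so the key is still seated and turned. Next is the knob.

```bash
python3 - <<'E'
from h import *
u,y,n=con(YAW); T=tool(YAW,1.57)
go(SG+n*80,T); go(SG-n*15,T)
E
```

```text
turn [ 0.21  0.15 -7.38] | 7.4  shift after [11.75  0.21  4.82]  shift before [11.69 -1.32  4.79] t 17.375
turn [ 0.21  0.15 -7.38] | 7.4  shift after [11.75  0.21 14.32]  shift before [11.72 -1.36 14.29] t 17.375
```

Emit:
servo_tool(deltas=[[[0,0,0],[0.2,0.15,-7.4],-1],[[4,0,0],[0,0,0],-1],[[4,0.1,0],[0,0,0],-1],[[3.75,0.1,0],[0,0,0],-1],[[0,0,0],[0,0,0],-1],[[0,0,0],[0,0,0],-1]])

```text
clock: 18.12
tool_pos: [488.3, 198.1, 251.0]
orientation: [0.117, 0.539, 0.815, 0.178]
wrist_force: [-0.1, 0.2, -0.7]
opening: 85.1
grip_force: 0.0
```

```bash
python3 - <<'E'
from h import *
cap('wrist','w9'); u,y,n=con(YAW); T=tool(YAW,1.57)
go(SG-n*15,T)
im=cv2.cvtColor(cv2.imread('pics/w9.png'),cv2.COLOR_BGR2GRAY)
g=np.array([[SG+n*16+a*u+b*y for b in range(-36,37,1)] for a in range(36,-37,-1)]).reshape(-1,3)
q=proj('w9',g).astype(np.float32).reshape(73,73,2)
r=cv2.GaussianBlur(cv2.remap(im,q[...,0],q[...,1],1),(0,0),1)
for k in range(0,73,3): print(36-k,''.join('%4d'%v for v in r[k,::3]))
E
```

```text
turn [-0.36 -0.09 -0.03] | 0.4  shift after [ 0.03  0.23 13.97]  shift before [1.000e-02 3.200e-01 1.397e+01] t 18.175
36  233 233 233 233 233 234 233 234 234 234 234 234 234 234 234 235 235 235 235 235 235 235 235 235 235
33  233 233 233 233 233 233 234 234 234 234 233 234 234 234 234 234 234 234 235 235 235 235 235 235 235
30  233 233 233 233 233 233 233 233 233 234 234 234 233 233 234 233 234 234 234 234 234 234 235 235 234
27  231 231 231 232 232 232 232 232 232 232 232 233 233 233 232 233 233 233 233 234 234 233 234 234 234
24  231 231 231 231 231 231 232 231 231 232 232 232 233 232 231 230 233 233 233 233 234 234 234 234 234
21  230 231 231 231 231 231 231 231 231 232 232 229 193 161 136 123 151 179 218 233 233 233 234 234 234
18  230 230 231 231 231 231 231 231 231 214 170 126  81  75  76  77  79  82 100 163 225 234 234 234 234
15  230 230 231 231 231 231 231 228 170  93  75  75  76  76  75  75  73  78  80  84 128 224 234 234 234
12  230 230 230 231 231 231 230 153  77  74  76  78  80  85  81  75  75  73  77  79  81 137 230 234 234
9  230 230 230 231 231 231 192  82  74  74  7
[... 923 characters left out ...]
30 217 127  72  66  66  66  67  66  67  68  69  74 114 167 228 231 232
-21  230 230 229 230 230 230 230 230 230 221 142 117  80  70  68  67  69  74  97 136 150 201 231 231 231
-24  229 230 229 229 229 230 230 230 230 212 148 147 144 133 124 116 129 139 148 150 151 215 231 231 231
-27  229 229 229 229 229 229 229 230 229 224 152 148 147 147 147 149 148 149 149 150 152 221 231 231 231
-30  230 229 229 230 230 229 230 229 230 216 150 148 148 148 148 149 149 149 149 149 166 230 231 231 231
-33  230 230 230 230 230 230 230 230 230 227 159 148 149 149 148 148 149 149 150 149 167 228 231 231 231
-36  230 230 230 230 229 230 230 230 230 230 184 152 149 148 149 148 148 149 149 151 212 231 231 231 231
```

The knob cap is centred on the estimate, so I'll descend and grip.

Emit:
servo_tool(deltas=[[[0,0.2,3],[-0.3,0,0],-1],[[0,0,3],[0,0,0],-1],[[0,0,3],[0,0,0],-1],[[0,0,2.5],[0,0,0],-1],[[0,0,1.3],[0,0,0],-1],[[0,0,0.8],[0,0,0],-1],[[0,0,0],[0,0,0],-1],[[0,0,0],[0,0,0],-1]])

```text
clock: 19.18
tool_pos: [543.2, 221.6, 131.5]
orientation: [0.12, 0.539, 0.814, 0.182]
wrist_force: [0.1, 1.2, -1.1]
opening: 85.5
grip_force: 0.0
```

```bash
cat > k.py <<'E'
from h import *
u,y,n=con(YAW); T=tool(YAW,1.57); go(SG-n*15,T); s=sensors.state(); p,T,_=pose(); print((T.T@s['wrist_force']).round(1),s['opening'],s['grip_force'],'along n',((p-SG)@n).round(1))
E
python3 k.py
```

```text
turn [ 0.15 -0.1  -0.01] | 0.2  shift after [-0.05 -0.12  0.6 ]  shift before [-0.05 -0.12  0.59] t 19.175
[1.1 0.  1.2] 85.4775699122756 0.0 along n -9.0
```

Emit:
servo_tool(deltas=[[[0,-0.1,0.5],[0,0,0],-1],[[0,0,0],[0,0,0],1],[[0,0,0],[0,0,0],1],[[0,0,0],[0,0,0],1],[[0,0,0],[0,0,0],1],[[0,0,0],[0,0,0],1]], squeeze=70)

```text
clock: 19.92
tool_pos: [544.0, 222.1, 125.6]
orientation: [0.119, 0.539, 0.814, 0.181]
wrist_force: [-1.3, -0.8, 1.6]
opening: 0.0
grip_force: 0.9
```

```bash
python3 k.py
```

```text
turn [ 0.08 -0.11 -0.01] | 0.1  shift after [-0.06  0.05  0.03]  shift before [-0.06  0.05  0.03] t 19.925
[-0.2 -0.6 -2.1] 0.003560231055205025 0.8995080935574151 along n -14.7
```

The fingers shut on nothing. I'll examine the pictures numerically to see why.

```bash
python3 - <<'E'
from h import *
cap('wrist','wa'); cap('side','s2'); cap('top','t2')
p,T,s=pose(); print(s['opening'],p)
def asc(f,x0,x1,y0,y1,st):
    im=cv2.cvtColor(cv2.imread(f'pics/{f}.png'),cv2.COLOR_BGR2GRAY)[y0:y1,x0:x1]
    im=cv2.resize(im,None,fx=1/st[0],fy=1/st[1],interpolation=cv2.INTER_AREA)
    print(f); [print('%4d '%(y0+i*st[1])+''.join(' .:-=+*#%@'[::-1][min(9,v//26)] for v in r)) for i,r in enumerate(im)]
print(proj('side0',[SG,SG+16*n] if 0 else [SG,M]).round(0),proj('wa',[SG,p,M]).round(0))
asc('side0',250,350,240,340,(1,2)); asc('s2',250,350,200,340,(1,2))
asc('wa',200,450,150,400,(3,6))
E
```

```text
0.13864798109430368 [544.02287441 222.08815888 125.62086453]
[[305. 286.]
 [290. 258.]] [[328. 295.]
 [327. 283.]
 [328. 440.]]
side0
 240 ========-------------------=================================================---========----=--+*****
 242 =========--------------------------====================------========-=-===-==---=-==---=------=+***
 244 =========---------------------------------=================---==---==--=====-=====------======--=+**
 246 =-========-----------------------------------------======---======--=--====----------=====--====-=+*
 248 -=========-------------------------------------------------=---==--------====----=--======--=======+
 250 ===========----------------==-----------=------------------------------------------===========-=====
 252 ===========---------------++=---==---------------------------==----=----------------================
 254 -===========-------------=++=----=++===-----------------------===-----------------------============
 256 :-==========-------------=++=----=++*+++====-------------------=---------------=-----=-============-
 258 :-=====
[... 14797 characters left out ...]
#%%%%%%%%%%%%%%%%%%%%%%%%%%%%%%%%%%%%%%%%%%%%%%%%%%%%%%%%###############*+-::
 360 ++*%%%%%%%%%%%%%%%%%%%%%%%%%%%%%%%%%%%%%%%%%%%%%%%%%%%%%%%%%%%%%%%%%#%#%##########*
 366 @@%%%%%%%%%%%%%%%%%%%%%%%%%%%%%%%%%%%%%%%%%%%%%%%%%%%%%%%%%%%%%%%%%%%%%%%%%%%%%%%%%
 372 @@@@@@%@%%%%%%%%%%%%%%%%%%%%%%%%%%%%%%%%%%%%%%%%%%%%%%%%%%%%%%%%%%%%%%%%%%%%%%%%%%%
 378 @@@@@@@%%%%%%%%%%%%%%%%%%%%%%%%%%%%%@%%%%%%%%%@%%%%%%%%%%%%%%%%%%%%%%%%%%%%%%%%%%%%
 384 @@@@@@%%%%%%%%%%%%%%%@@%@@@@%@@@@@@@@@%%%*++%%@@@%%%%%%%%%%%%%%%%%%%%%%%%%%%%%%%%%%
 390 @@@%@%%%%#%@%%%%%%%%@@@@@@@%%@@@@@@@@@%%%:::#@@@@@@@%%@%%%%%%%%%%%%%%%%%%%%*#%%%%%%
 396 @@%@@@%+==#@%%%%%%%@@@@@@@@@@@@@@@@@@@%%%***#@@@@@@@@@%@%%%%%%%%%%%%%%%%%%#::=#%%%%
```

```bash
python3 - <<'E'
from h import *
p,T,s=pose(); u,y,n=con(YAW)
pt=lambda z:p+T@np.array([0,0,z])
print('side tip,-19,-60',proj('s2',[pt(0),pt(-19),pt(-60)]).round(0).tolist())
print('side capbottom,SG,captop, face',proj('s2',[SG-14*n,SG,SG+16*n,SG-34*n]).round(0).tolist())
print('wrist captop',proj('wa',[SG+16*n,SG-14*n,SG-34*n]).round(0).tolist())
# diff between s2 and side0 around the knob, and dark mask of the cap in w5, w9
a=cv2.imread('pics/side0.png').astype(int);b=cv2.imread('pics/s2.png').astype(int)
d=abs(a-b).sum(2)[262:300,290:330]
print('\n'.join(''.join('%4d'%v for v in r[::1][:40]) for r in d[10:34:2]))
# dark blob per picture: bounding and prediction
for f in('w4','w5','w9','top0'):
    im=cv2.cvtColor(cv2.imread(f'pics/{f}.png'),cv2.COLOR_BGR2GRAY); q=proj(f,SG)[0]
    m=(im<100).astype(np.uint8); nl,l,st,ce=cv2.connectedComponentsWithStats(m)
    x,yy=q.astype(int); print(f,q.round(1),proj(f,[SG+16*n,SG-24*n]).round(1).tolist(),st[l[yy,x]],ce[l[yy,x]].round(1))
    if f!='top0':
        A=np.linspace(0,6.28,100)[:,None]
        for r,z in((20,16),(20,-14),(26,-24)):
            C=proj(f,SG+z*n+r*(np.cos(A)*u+np.sin(A)*y)); print('   ',r,z,C.min(0).round(0),C.max(0).round(0))
E
```

```text
side tip,-19,-60 [[302.0, 292.0], [306.0, 285.0], [315.0, 270.0]]
side capbottom,SG,captop, face [[302.0, 291.0], [305.0, 286.0], [308.0, 280.0], [298.0, 299.0]]
wrist captop [[328.0, 308.0], [328.0, 285.0], [328.0, 273.0]]
  11  11   9  10   9   8   8  10   7   8   9   9  10   9  15  35  55 209 298 375 381 378 393 299 220 225 235 294 322 213 165 255 380 167   0  25  17   9  11   8
   9   8   9   8  10  11   9  10   9  10   8   6   6   7   8  25  90 305 407 416 405 386 286 220 222 253 345 307 198 192 288 381 162   3  22  14   7   6   9   9
  10  10  11  12  10   9  10   8   8  13   8  13   7   9   8   9   8  17  18   4  88  71 157 245 290 365 343 249 206 285 332  63  27  18  11  10   7   6   9   9
   9   8  12   8  12  11  10  12  10   7   3   5   5  12   6   9  17  27  60  36  90 133 158 100 177 286 258 281 358 350  54  23  14   9   9   7   9   9   8   9
  12  10  10   7  10  11  10   9  13   2   6   6   5   6   7   7  10  10  96 203 181 143  79   6  98 159  94 145  41  18  22  15   7  10   8   8   6   9  10   7
  11  11  11  11   9  10  12   9   4  12  10   5   3   2   1   4   5   
[... 1028 characters left out ...]
  9   9   8   7   6  10   9
w4 [452.7 206.1] [[459.1, 209.0], [444.1, 202.4]] [ 417  175   63   55 2628] [447.7 202.9]
    20 16 [436. 186.] [482. 231.]
    20 -14 [427. 183.] [468. 224.]
    26 -24 [418. 176.] [470. 228.]
w5 [505.2 205.4] [[514.3, 208.2], [493.0, 201.7]] [ 465  175   71   54 2941] [499.1 202.4]
    20 16 [491. 185.] [537. 230.]
    20 -14 [477. 182.] [519. 223.]
    26 -24 [467. 175.] [520. 227.]
w9 [330.7 233.1] [[330.7, 237.3], [330.6, 227.4]] [ 304  202   52   57 2237] [329.5 229.5]
    20 16 [308. 215.] [353. 259.]
    20 -14 [310. 209.] [351. 249.]
    26 -24 [305. 201.] [357. 252.]
top0 [238.9 243. ] [[239.0, 245.3], [238.6, 239.6]] [228 230  22  25 394] [238.9 241.4]
```

The geometry agrees across the views: the real fingertips are about 30 mm behind the reported TCP, so the fingers shut just above the cap. I'll open and go about 28 mm deeper, watching the force.

Emit:
servo_tool(deltas=[[[0,0,-1],[0,0,0],-1],[[0,0,0],[0,0,0],-1],[[0,0,0],[0,0,0],-1],[[0,0,0],[0,0,0],-1],[[0,0,1],[0,0,0],-1],[[0,0,0.7],[0,0,0],-1],[[0,0,0.7],[0,0,0],-1],[[0,0,0],[0,0,0],-1]])

```text
clock: 21.08
tool_pos: [549.0, 224.3, 111.1]
orientation: [0.118, 0.539, 0.814, 0.18]
wrist_force: [-0.5, 1.5, -0.1]
opening: 85.5
grip_force: 0.0
```

```bash
python3 k.py
```

```text
turn [-0.06 -0.12 -0.02] | 0.1  shift after [-0.07  0.16 -1.52]  shift before [-0.06  0.16 -1.52] t 21.075
[1.5 0.1 0.1] 85.53109232366593 0.0 along n -30.2
```

Emit:
servo_tool(deltas=[[[0,0.1,0.5],[0,0,0],-1],[[0,0,0.5],[0,0,0],-1],[[0,0,0],[0,0,0],-1]])

```text
clock: 21.45
tool_pos: [553.9, 226.3, 103.2]
orientation: [0.119, 0.539, 0.814, 0.181]
wrist_force: [0.3, -0.8, -0.5]
opening: 85.4
grip_force: 0.0
```

```bash
python3 k.py; python3 - <<'E'
from h import *
cap('wrist','wb'); cap('side','s3')
def asc(f,x0,x1,y0,y1,st):
    im=cv2.cvtColor(cv2.imread(f'pics/{f}.png'),cv2.COLOR_BGR2GRAY)[y0:y1,x0:x1]
    im=cv2.resize(im,None,fx=1/st[0],fy=1/st[1],interpolation=cv2.INTER_AREA)
    print(f); [print('%4d '%(y0+i*st[1])+''.join(' .:-=+*#%@'[min(9,(255-v)//26)] for v in r)) for i,r in enumerate(im)]
asc('wb',180,480,210,380,(3,6)); asc('s3',270,340,250,310,(1,2))
E
```

```text
turn [-0.01 -0.12 -0.01] | 0.1  shift after [-0.07  0.02 -2.46]  shift before [-0.06  0.02 -2.46] t 21.45
[-0.9 -0.3  0.5] 85.41589500080495 0.0 along n -39.6
wb
 210 ======-.........                                                                           :::::::::
 216 -=====-.......... .                                                                       .:::::::::
 222 -======..............  .                                                                  .:::::::::
 228 -======...............    . .                                                             .:::::::::
 234 -======:............. ... ..                                                              ::::::::::
 240 =======-.......................                                                           ::::::::::
 246 =======-...........................    . ::--=+++++=-:.                                  .::::::::::
 252 ========...........................::--+*##############*+-.                              .::::::::::
 258 ========:..::............-::--==-====+##################***=:                        
[... 3612 characters left out ...]
---===+=--------
 292 --::::::::::::::::=########*++*###########%#=::::::::-----------------
 294 =-::::::::::::::::=########*+++++**#######*-::::::::::----------------
 296 =--:::::::::::::::-+########**+++++**#####*++==+=---------------------
 298 ==-::::::::::::::::-*##########*****#######+++++====+++=--------------
 300 ==-::::::::::::::::::-*###*****##*########*+++++++++++++=-------------
 302 ===-:::::::::::::::::::-+*##***********##*++++++++++++++==------------
 304 ===-:::::::::::::::::::::-=+*###*****###*++++++++++++++++=------------
 306 ===--::::::::::::::::---::::::-=+++++++=============++++++=-----------
 308 ====-:::::::::::::--::-------::::::-::--:::::---------:-==+=----------
```

Both views now show the fingertips straddling the cap, so I'll close.

Emit:
servo_tool(deltas=[[[0.05,0,0.3],[0,0,0],-1],[[0,0,0],[0,0,0],1],[[0,0,0],[0,0,0],1],[[0,0,0],[0,0,0],1],[[0,0,0],[0,0,0],1]], squeeze=70)

```text
clock: 22.18
tool_pos: [554.2, 227.0, 100.5]
orientation: [0.118, 0.539, 0.814, 0.18]
wrist_force: [-4.4, -2.3, 0.0]
opening: 37.2
grip_force: 69.6
```

```bash
python3 k.py
```

```text
turn [-0.08 -0.11 -0.01] | 0.1  shift after [-0.12  0.08 -2.74]  shift before [-0.11  0.08 -2.74] t 22.175
[-0.4 -4.5 -2.1] 37.20151870120125 69.61725320667028 along n -42.4
```

Gripped. Now pulling.

Emit:
servo_tool(deltas=[[[0,0,-0.4],[0,0,0],1],[[0,0,-0.4],[0,0,0],1],[[0,0,-0.4],[0,0,0],1],[[0,0,-0.4],[0,0,0],1],[[0,0,-0.3],[0,0,0],1],[[0,0,0],[0,0,0],1]])

```text
clock: 22.92
tool_pos: [546.8, 223.9, 117.9]
orientation: [0.118, 0.539, 0.814, 0.18]
wrist_force: [-5.9, -1.2, -6.2]
opening: 37.1
grip_force: 71.1
```

```bash
python3 k.py
```

```text
turn [-0.08 -0.12 -0.01] | 0.1  shift after [-0.12  0.07 -0.82]  shift before [-0.12  0.07 -0.82] t 22.925
[ 1.2 -7.9  3.2] 37.1173237706547 71.12273348495364 along n -23.2
```

Emit:
servo_tool(deltas=[[[0,0,-0.2],[0,0,0],1],[[0,0,-0.2],[0,0,0],1],[[0,0,-0.1],[0,0,0],1],[[0,0,0],[0,0,0],1]])

```text
clock: 23.42
tool_pos: [546.2, 223.6, 118.9]
orientation: [0.118, 0.539, 0.814, 0.181]
wrist_force: [17.3, 7.3, -27.4]
opening: 36.7
grip_force: 74.0
```

```bash
python3 k.py
```

```text
turn [-0.04 -0.14 -0.04] | 0.1  shift after [-0.12  0.09 -0.69]  shift before [-0.12  0.09 -0.69] t 23.425
[-0.1  5.5 32.8] 36.664669500107635 73.97920282557607 along n -21.9
```

That is a firm stop at 33 N after about 20.5 mm of travel. I'll relax, release and retreat.

Emit:
servo_tool(deltas=[[[0,0,0.2],[0,0,0],1],[[0,0,0],[0,0,0],1],[[0,0,0],[0,0,0],-1],[[0,0,0],[0,0,0],-1],[[0,0,0],[0,0,0],-1],[[0,0,0],[0,0,0],-1],[[0,0,-3],[0,0,0],-1],[[0,0,-4],[0,0,0],-1]])

```text
clock: 24.42
tool_pos: [518.5, 211.8, 184.0]
orientation: [0.118, 0.539, 0.814, 0.18]
wrist_force: [0.8, -0.0, 0.4]
opening: 85.4
grip_force: 0.0
```

Emit:
servo_tool(deltas=[[[0,0,-4],[0,0,0],-1],[[0,-0.4,-3],[0,0,0],-1],[[0,0,0],[0,0,0],-1],[[0,0,0],[0,0,0],-1],[[0,0,0],[0,0,0],-1]])

```text
clock: 25.05
tool_pos: [488.5, 198.9, 243.8]
orientation: [0.118, 0.539, 0.814, 0.18]
wrist_force: [-0.5, 0.6, -0.2]
opening: 85.4
grip_force: 0.0
```

```bash
python3 k.py; python3 - <<'E'
from h import *
cap('wrist','wc'); u,y,n=con(YAW)
im=cv2.cvtColor(cv2.imread('pics/wc.png'),cv2.COLOR_BGR2GRAY)
A=np.linspace(0,6.28,100)[:,None]; 
for o in(0,22):
    C=proj('wc',SG+(16+o)*n+20*(np.cos(A)*u+np.sin(A)*y)); print(o,C.min(0).round(0),C.max(0).round(0))
x,yy=proj('wc',SG+30*n)[0].astype(int); m=(im<100).astype(np.uint8); nl,l,st,ce=cv2.connectedComponentsWithStats(m); print(st[l[yy,x]])
for k in range(0,1):
    print('bow pred',proj('wc',[M+61*n-25*y,M+61*n+25*y]).round(0).tolist())
q=proj('wc',M+61*n)[0].astype(int); sub=im[max(0,yy-70):yy+60:5,x-60:x+60:3]
print('\n'.join(''.join(' .:-=+*#%@'[min(9,(255-int(v))//26)] for v in r) for r in sub))
E
```

```text
turn [-0.14 -0.13 -0.02] | 0.2  shift after [-0.09  0.5  13.27]  shift before [-0.12  0.53 13.27] t 25.05
[ 0.8 -0.3  0.1] 85.38262025093869 0.0 along n 117.7
0 [310. 217.] [356. 262.]
22 [309. 222.] [358. 270.]
[ 306  204   52   65 2692]
bow pred [[333.0, 398.0], [333.0, 351.0]]
                                        
                                        
                                        
                                        
                                        
                                        
                 =####.                 
            .==#*********:              
  .=======-==##****#*******             
 ==========-##########******            
===-========#############***-           
===========################**           
===========*#########****#*#=           
============#########******#.           
. ==========########*##****#.           
     = -:=  +#########*****#            
.           .######*###**#**            
.   .    ... .############+             
  .      ..    =#########               
         . .       :=                   
   .     .                 .            
 . .                                    
          .                .            
  ..     .  ..            .             
.   .         . .       .  ..           
         .    =+:......-+   .
```

The cap's lower edge is at row 269. The prediction is 270 for fully out and 262 for pushed in, so the knob is out. The arm is clear, so I'll hand in.

```bash
python3 -c "
from station import ctrl; print(ctrl.finish_job())"
```

```text
the job is handed in; nothing more can be done
None
```

I handed the job in at about 25 s: the key is fully home and turned clockwise to its stop, the stop knob is pulled out to its stop, and the arm is clear. The hand-in returned no verdict; firm stops felt in the forces and later camera checks back this up.

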